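# Push a rejected carrier plate through the slot of the reject box

## Task

Take the carrier plate, the one with a handle tab, out of the rack and push it upright, tab last, through the slot in the top of the grey reject box until it drops inside. Feel for the slot and press gently, since the slot plate must not take more than about 25 N, and leave the other plates and everything else on the bench where they are.

Things in the scene. Friction and masses are not known exactly. Their poses are not given: they have to be found in the camera images.
- carrier: Carrier: flat aluminium plate, about 0.13 kg, 6 mm thick (its x). Body 90 mm wide (y), 70 mm high (z, up), bottom edges rounded (radius 1.5 mm). A handle tab 40 mm wide, centred, 6 mm thick, rises from 70 to 120 mm. Origin: middle of the bottom edge. Starts upright in one of the rack's grooves, leaning at most 0.06 rad.
- carrier_top (a point): Middle of the top edge of the carrier's tab, 120 mm above its origin. Grip the tab here from above, fingers closing along the carrier's x.
- shoulders (a point): Middle of the carrier at the height of the body's shoulders beside the tab, 70 mm above its origin. Once the shoulders are 20 mm or more below the top of the box, the nibs have let go and the released carrier drops into the box by itself.
- rack: Fixed black rack, 150 x 116 mm; origin at the centre of its underside. Three grooves 7.5 mm wide along its y, at x = -45, 0 and 45 mm; groove floor 6 mm, rib tops 36 mm above the bench. Holds the carrier and two plain plates in any order.
- blank0: Plain aluminium plate without a tab, 6 x 90 x 70 mm, standing upright in a rack groove; stays where it is. Origin: middle of the bottom edge.
- blank1: Second plain plate, same as blank0.
- reject_box: Fixed grey closed metal box, 170 (x) x 160 (y) x 160 mm high, inner floor at 5 mm. Origin: centre of its underside. On top a steel slot plate, 100 x 134 x 4 mm, upper face at 160 mm, with one slot along the box's y, 97 mm long and 8.5 mm wide (x). It is clamped by hand: the slot may lie up to 14 mm off the lid mark along box x, unreported; feel for it.
- lid_mark (a point): Centre of the box's top, 160 mm above the bench; the slot is centred on it in y only. The slot plate sits on rubber mounts: pressed down it gives 1 mm per 4 N, up to 6 mm.
- nibs (a point): Point 12 mm below the lid mark, the height of two sprung round nibs (10 mm radius) that stand 4 mm into the slot from its +x side near its ends (y = +-34 mm, box frame). They nip the plate against the other side: pushing past them takes about 3 to 12 N, and they hold the carrier up by friction if it is let go of early.
- bin0: Loose red parts bin, 150 x 110 x 65 mm, bystander; origin at the centre of its underside.
- bin1: Second loose red parts bin, like bin0.
- squeeze_bottle: Loose white bottle, 52 mm across, 130 mm high, bystander; origin at the centre of its underside.
- coil_tray: Loose clear divided tray, 70 x 70 x 22 mm, bystander; origin at the centre of its underside.
- driver: Loose screwdriver lying on the bench, bystander.
- reel: Loose black disc, 60 mm across, 12 mm high, bystander.
Mind the look-alikes: they are no part of the job. What is shaped like the carrier but red is not meant.

How it is judged (in metres and radians):
On the way:
1. The carrier stands upright in the slot, tab up, its bottom edge 30 to 90 mm below the top of the box (z of carrier in the frame of reject_box between 0.07 and 0.13 m and angle between carrier's own z axis and vertical below 0.2 rad and angle between the x axis of carrier and the x axis of reject_box, either way round below 0.15 rad and z of carrier_top in the frame of reject_box above 0.17 m and x of carrier in the frame of reject_box between -0.025 and 0.025 m and y of carrier in the frame of reject_box between -0.015 and 0.015 m), for 0.1 s.
At the end, for the whole second after the job is handed in: The whole carrier lies inside the reject box, its top and bottom edges at least 20 mm below the top of the box and within its walls, at rest (below 0.05 m/s); the two plain plates are within 20 mm of where they stood (z of each of carrier_top, carrier in the frame of reject_box below 0.14 m and x of carrier_top in the frame of reject_box between -0.087 and 0.087 m and y of carrier_top in the frame of reject_box between -0.082 and 0.082 m and x of carrier in the frame of reject_box between -0.087 and 0.087 m and y of carrier in the frame of reject_box between -0.082 and 0.082 m and z of carrier in the frame of reject_box above -0.005 m and linear speed of carrier below 0.05 m/s and distance of each of blank0, blank1 from where it was at the start of the episode below 0.02 m); the robot touches nothing.
It fails at once if While the carrier is being put through the slot (bottom edge still 60 mm or more above the box's underside), it presses on the box with more than 30 N (contact force between carrier and reject_box above 30 N and z of carrier in the frame of reject_box above 0.06 m).
It fails at once if The fingers or the arm press on the box with more than 30 N (contact force between any of the fingers, the arm and reject_box above 30 N).
It fails at once if A plain plate in the rack is moved by more than 20 mm (distance of any of blank0, blank1 from where it was at the start of the episode above 0.02 m).
It fails at once if A bin, the bottle, the tray, the screwdriver or the reel is moved by more than 30 mm (distance of any of bin0, bin1, squeeze_bottle, coil_tray, driver, reel from where it was at the start of the episode above 0.03 m).
It also fails if it takes over 64 s, if anything falls off the work surface, if the arm or the gripper's body presses on something with over 40 N, if the wrist force passes 120 N, or if a joint passes its speed limit or range.

## Robot

A 6-joint arm with a two-finger parallel gripper is mounted at the origin on the work surface. World frame = base frame: x ahead of the robot, y to its left, z up, the work surface at z = 0. Lengths are in mm, angles in rad, forces in N, time in s.
With the tool pointing down it reaches from about 275 to 750 mm from the base axis. Payload 10.2 kg.
Tool frame: the origin (TCP) lies at the very end of the fingers, on their centre line; the grasp point (between the pads) lies 19 mm behind it; z points along the fingers, y is the line along which they close (so a half turn about z gives the same grasp; the last joint's range is limited). The gripper opens to 85 mm and grips with 20 to 120 N. Pads are 22 mm wide; open, the fingers measure 114 mm over their backs; the gripper's body (76 mm by 85 mm) begins 54 mm behind the grasp point. The pads swing forward as they close: fully open they stand 13 mm farther back than shut.
Start: joints at [-1.479, 0.313, 1.498, -0, 1.331, -0.223], TCP at [162.541, -499.211, 231.294] pointing down, gripper open.
Joint ranges: [-2.94, 2.94], [-0.97, 2.17], [0.19, 2.56], [-1.23, 4.37], [0.02, 3.11], [-2.88, 2.88]. Speed limits (rad/s): [2.39, 2.39, 3.01, 3.14, 3.14, 3.14].

## Interface

Orientations are given as a unit quaternion [w, x, y, z].
In Python, from rig import ctrl gives the robot as it stands.
- The arm moves only by the tool step_arm, never from a script. Its argument "increments" is a list of rows, each a list of 3 entries, a list of its own where there are three numbers: the shift along the tool's x, y, z in cm, then the turn, a rotation vector about the tool's x, y, z in degrees, then the opening in per cent of the stroke, from 0 (shut) to 100 (fully open). A call has 1 to 8 rows; each row is the pose to reach, as a shift and turn from the pose commanded when the call began, along the tool's axes at that moment; what a row does not reach only later rows make up. A row lasts 1/8 s, in which the tool goes at most 62.5 mm and 10.7 degrees, less where a joint would pass 70% of its speed; a pose out of reach is approached as far as the arm can. A call with a gripper value outside its range is refused whole. The fingers move at their own pace and stop on an object; "squeeze" is the grip in N (left out, the last holds). Time passes only in rows, so rows that repeat a pose let the fingers close. It gives the time, the measured TCP pose, the force, the opening and the grip force at its end, in the units of the state.
- ctrl.sense(): the state, without advancing time (a new reading comes with each control period).
- ctrl.capture(name): name is "scene" or "side" or "wrist"; returns a dict with "img" (480x640x3 uint8, red, green, blue), "fx", "fy", "cx", "cy" (pixels), "extrinsics" (4x4, takes a point from camera to world coordinates). Camera axes: x right, y down, z forward; pixel columns grow to the right and rows downward; lengths in mm; the calibration is good to about 2 mm. A picture is of the moment at which its call begins. There is no depth.
- ctrl.finish_job(): hands the job in; it is judged then, once.
The state is a dict: "time_s": time; "joints": joint angles; "dq": joint speeds; "tau": joint torques, N m; "eef_pos": TCP position; "ee_rot": TCP orientation; "force": force on the tool from outside, world axes, zero at the start; "wrist_torque": the same for the moment, N m; "grip_width": opening from 0.0 (shut) to 1.0 (fully open); "grip_force": force on a finger pad.
Only numpy, scipy, OpenCV 4.12 (cv2) and the standard library are available. Lean on these libraries where they do the work, as an engineer would, in place of code of your own. Each camera call takes 0.05 s, during which the arm holds its last target. There are 200 camera calls.

## Working session

There is one attempt and no reset: what is moved stays moved. The work goes in short steps, Python scripts to look and compute and a tool call to move; the robot and the scene stay as the last step left them, time stands still between calls to the robot, and variables do not carry over. Pictures are saved under pics/ and viewed, at most 10 in all, crops included, and the job is handed in when it is done.

Besides the shell and the picture viewer there is one more tool, called after ">>>" by a JSON object that holds its "method" and its "body". step_arm: Moves the arm, as the interface text tells. Its arguments: {"type":"object","properties":{"increments":{"type":"array"},"squeeze":{"type":"number"}},"required":["increments"]}

```bash
mkdir -p pics
python3 - <<'E'
from rig import ctrl
import cv2,numpy as np,pickle
for n in("scene","side"):
    c=ctrl.capture(n); pickle.dump(c,open(n+'.pkl','wb')); cv2.imwrite(f'pics/{n}.png',c['img'][:,:,::-1]); print(n,c['fx'],c['cx'],c['cy'],np.round(c['extrinsics'],3).tolist())
print(ctrl.sense())
E
```

```text
scene 582.2683443145539 322.7798633965 231.6747720650996 [[0.837, 0.46, -0.296, 842.52], [0.547, -0.705, 0.452, -540.321], [-0.001, -0.54, -0.842, 1020.414], [0.0, 0.0, 0.0, 1.0]]
side 499.5130949227038 321.4691522056803 238.8878340424562 [[0.995, -0.059, 0.081, 465.548], [-0.1, -0.659, 0.745, -681.666], [0.009, -0.749, -0.662, 653.772], [0.0, 0.0, 0.0, 1.0]]
{'time_s': 0.1, 'joints': array([-1.47943255e+00,  3.13365360e-01,  1.49834948e+00,  2.03076488e-05,
        1.33097901e+00, -2.23366019e-01]), 'dq': array([ 0.0017224 , -0.00020711, -0.00185575, -0.00195061, -0.00013281,
       -0.00018543]), 'tau': array([ 3.67722998e-03, -4.12902617e+01, -2.60141015e+01, -7.92249125e-05,
        3.05569025e-03, -1.49346323e-05]), 'eef_pos': array([ 162.50849422, -498.9840973 ,  230.81135628]), 'ee_rot': array([-5.48745684e-04,  9.87643904e-01,  1.56713800e-01,  4.61539381e-05]), 'force': array([ 0.99540889,  0.54742576, -0.23868278]), 'wrist_torque': array([ 0.02522836, -0.0029042 ,  0.01871219]), 'grip_force': 0.0, 'grip_width': 1.0009883466945257}
```

View pics/scene.png

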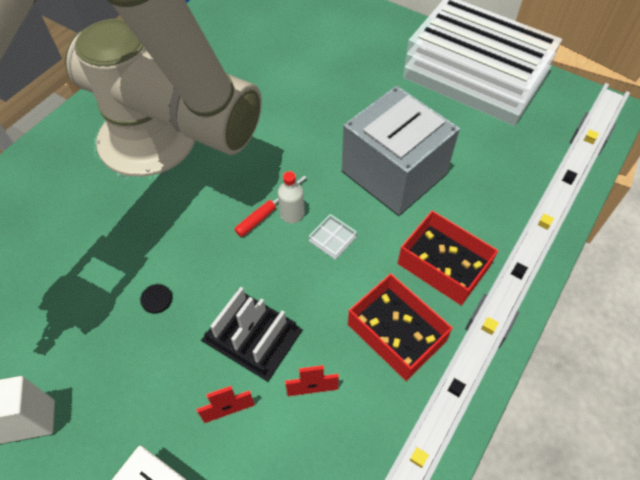

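View pics/side.png

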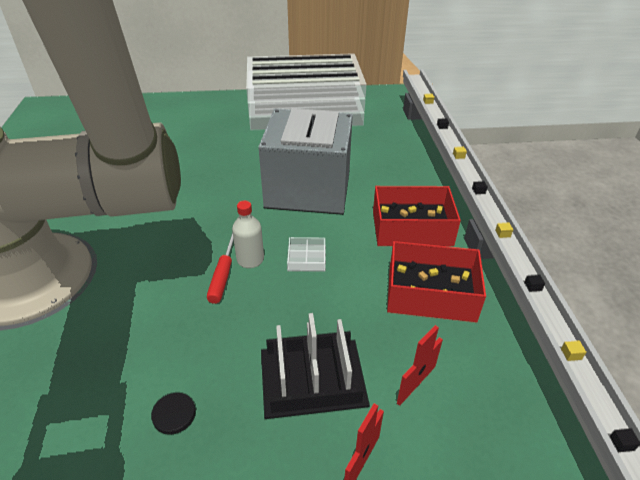

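The scene picture shows the carrier in the rack's middle groove (tab at about (250,312) in scene and (312,325) in side), and the grey box with its slot from about (389,136) to (420,114) in scene. I'll enlarge both regions for exact pixels.

Run:
```python
import cv2
s=cv2.imread('pics/scene.png'); d=cv2.imread('pics/side.png')
def cr(i,x,y,w,h,k): return cv2.resize(i[y:y+h,x:x+w],None,fx=k,fy=k,interpolation=cv2.INTER_CUBIC)
t=cv2.hconcat([cr(s,335,80,133,100,3),cr(s,195,285,133,100,3)])
b=cv2.hconcat([cr(d,245,95,133,100,3),cr(d,250,305,133,100,3)])
cv2.imwrite('pics/mos.png',cv2.vconcat([t,b]))
```

```text
(no output)
```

View pics/mos.png

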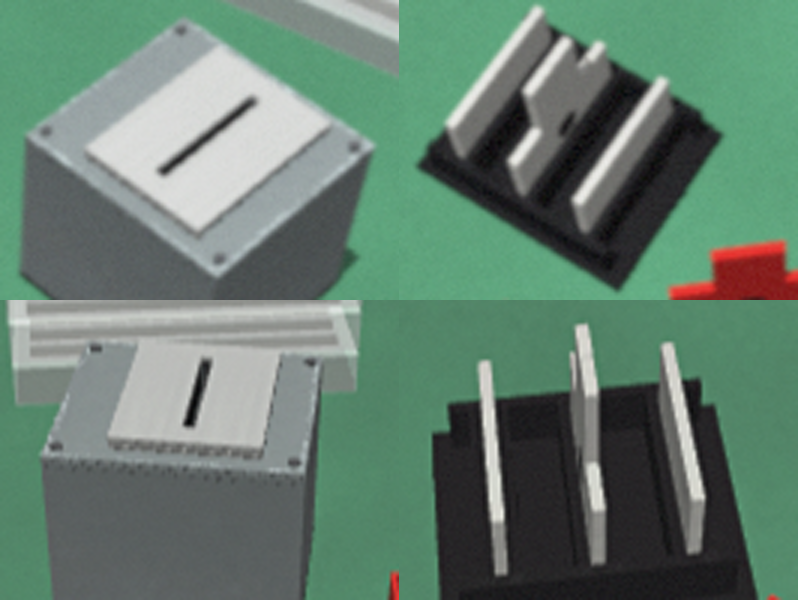

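Mosaic: scene box-top corners are at about (344,125), (397,87), (459,129), (407,172), with slot ends at (388,137) and (420,113). The carrier tab's top edge runs from about (238,315) to (251,298). In side view the slot ends are at (314,115) and (308,137).

```bash
cat > h.py <<'E'
import numpy as np,pickle
def cast(c,px,z):
    E=c['extrinsics']; d=E[:3,:3]@np.array([(px[0]-c['cx'])/c['fx'],(px[1]-c['cy'])/c['fy'],1]); o=E[:3,3]
    return (o+d*(z-o[2])/d[2])[:2]
def proj(c,p):
    E=c['extrinsics']; q=E[:3,:3].T@(np.array(p)-E[:3,3]); return q[:2]/q[2]*[c['fx'],c['fy']]+[c['cx'],c['cy']]
E
python3 - <<'E'
from h import *
np.set_printoptions(precision=1,suppress=True)
S=pickle.load(open('scene.pkl','rb'));D=pickle.load(open('side.pkl','rb'))
def seg(n,c,a,b,z):
    p,q=cast(c,a,z),cast(c,b,z);d=q-p;print(n,p,q,'mid',(p+q)/2,'len',np.hypot(*d),'ang',np.degrees(np.arctan2(d[1],d[0])))
cs=[(344,125),(396.7,87.3),(459.3,129.3),(407.3,171.7)]
k=[cast(S,p,160) for p in cs];print('box',np.array(k),'c',np.mean(k,0))
for i in range(4): seg('edge',S,cs[i],cs[(i+1)%4],160)
seg('edge D near',D,(258.3,147.3),(346.7,152.3),160); seg('right D',D,(346.7,152.3),(352.3,114),160)
seg('slotS',S,(388.3,137.3),(419.7,113.3),160); seg('slotD',D,(307.7,136.7),(314.3,115),160)
seg('bl0 S',S,(211,325.7),(242,287.7),76); seg('bl1 S',S,(253.7,351.7),(282.3,311.7),76)
seg('tab S',S,(237.7,315),(251,298.3),126)
f=lambda x,y:(250+(x-399)/3,305+(y-300)/3)
seg('bl0 D',D,f(497,520),f(484,362),76); seg('bl1 D',D,f(697,500),f(667,345),76); print('tabfar D',cast(D,f(581,326),126))
E
```

```text
box [[437.5 155.8]
 [473.5 305.7]
 [634.7 270.6]
 [599.9 120.5]] c [536.4 213.1]
edge [437.5 155.8] [473.5 305.7] mid [455.5 230.7] len 154.1910925081035 ang 76.50014290315964
edge [473.5 305.7] [634.7 270.6] mid [554.1 288.1] len 164.98191143493256 ang -12.293448967546219
edge [634.7 270.6] [599.9 120.5] mid [617.3 195.5] len 154.08986431751364 ang -103.06922490151372
edge [599.9 120.5] [437.5 155.8] mid [518.7 138.1] len 166.14201822656761 ang 167.73454459816026
edge D near [433.3 143.4] [596.6 111.7] mid [515.  127.6] len 166.36782214706628 ang -10.981646399688724
right D [596.6 111.7] [628.9 259.5] mid [612.8 185.6] len 151.278854355786 ang 77.6859105338087
slotS [527.5 175.6] [548.7 266.2] mid [538.1 220.9] len 92.99247648204172 ang 76.78931123957055
slotD [528.9 174.6] [549.6 261.7] mid [539.2 218.2] len 89.47900293693321 ang 76.66045840715248
bl0 S [ 453.6 -303.4] [ 453.7 -214.6] mid [ 453.6 -259. ] len 88.73360082762191 ang 89.93724850333571
bl1 S [ 544.7 -300.8] [ 542.5 -213.5] mid [ 543.6 -257.2] len 87.35437274904835 ang 91.44117518677787
tab S [ 499.4 -276.5] [ 499.4 -239.6] mid [ 499.4 -258. ] len 36.90329769965175 ang 89.98397105872351
bl0 D [ 456.8 -304.8] [ 454.2 -216. ] mid [ 455.5 -260.4] len 88.83415194099663 ang 91.6802752173844
bl1 D [ 546.3 -302.9] [ 544.1 -213.8] mid [ 545.2 -258.4] len 89.1857425096364 ang 91.4078611515575
tabfar D [ 499.8 -239.7]
```

```bash
cat >> h.py <<'E'
from scipy.spatial.transform import Rotation as R
def delta(s,pos,yaw):
    """shift (cm) and turn (deg) in tool axes to reach pos, tool down, tool y at world angle yaw(deg)"""
    r=R.from_quat(s['ee_rot'],scalar_first=True); y=np.radians(yaw)
    t=R.from_matrix(np.array([[-np.sin(y),np.cos(y),0],[np.cos(y),np.sin(y),0],[0,0,-1]]).T) 
    Y=np.array([np.cos(y),np.sin(y),0]);Z=np.array([0,0,-1.]);t=R.from_matrix(np.c_[np.cross(Y,Z),Y,Z])
    print('shift cm',np.round(r.inv().apply(np.array(pos)-s['eef_pos'])/10,3),'turn',np.round((r.inv()*t).as_rotvec(degrees=True),2))
E
sed -i '/t=R.from_matrix(np.array/d; s/ y=np.radians(yaw)$/ y=np.radians(yaw)/' h.py
python3 - <<'E'
from h import *
from rig import ctrl
delta(ctrl.sense(),[500,-258,190],1)
E
```

```text
shift cm [ 39.55  -12.463   4.105] turn [-4.000e-02 -5.000e-02 -7.297e+01]
```

>>> {"method": "step_arm", "body": {"increments": [[[39.5,-12.5,4.1],[0,0,-73],60],[[39.5,-12.5,4.1],[0,0,-73],60],[[39.5,-12.5,4.1],[0,0,-73],60],[[39.5,-12.5,4.1],[0,0,-73],60],[[39.5,-12.5,4.1],[0,0,-73],60],[[39.5,-12.5,4.1],[0,0,-73],60],[[39.5,-12.5,4.1],[0,0,-73],60],[[39.5,-12.5,4.1],[0,0,-73],60]]}}

```text
time_s: 1.1
eef_pos: [500.8, -256.0, 189.4]
ee_rot: [-0.001, 0.699, 0.715, 0.0]
force: [-1.0, -0.9, -0.3]
grip_width: 0.603
grip_force: 0.0
```

Run:
```python
from h import *
from rig import ctrl
import cv2
c=ctrl.capture('wrist');pickle.dump(c,open('w1.pkl','wb'));cv2.imwrite('pics/w1.png',c['img'][:,:,::-1])
s=ctrl.sense();print(s['eef_pos'],s['time_s'],s['force'])
print(np.round(c['extrinsics'],3).tolist(),c['fx'])
delta(s,[500,-258,190],1)
```

```text
[ 499.76140054 -257.21992744  189.65391456] 1.15 [0.1726315  0.39811122 0.61696178]
[[1.0, 0.022, 0.006, 499.201], [0.023, -0.959, -0.284, -184.371], [-0.001, 0.284, -0.959, 331.299], [0.0, 0.0, 0.0, 1.0]] 364.4007020091958
shift cm [-0.078  0.022 -0.035] turn [-0.06 -0.04  0.12]
```

View pics/w1.png

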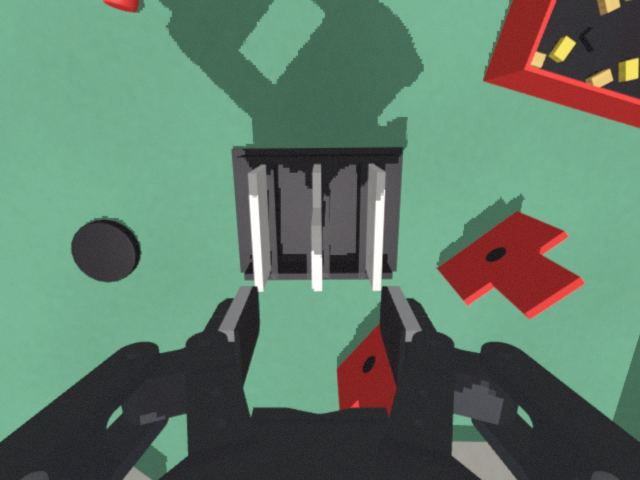

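The wrist view shows the carrier upright at columns 312–322, rows 165–290, centred between the fingers, with the blanks at columns 257 and 375 either side.

Run:
```python
from h import *
from rig import ctrl
W=pickle.load(open('w1.pkl','rb'))
print(proj(W,[499.5,-238,126]),proj(W,[499.5,-278,126]))
for v in(215,250,280): print(v,cast(W,(317.3,v),126),cast(W,(317.3,v),76))
g=W['img'].astype(int).min(2)
for v in(180,200,215,230,245,260,275): 
    r=g[v,300:335]; i=np.where(r>110)[0]+300; print(v,i.min(),i.max(),[int(x) for x in g[v,306:330:2]])
delta(ctrl.sense(),[499.5,-258,102],1)
```

```text
[318.1298948  223.45818303] [316.70288949 286.59339362]
215 [ 498.90993135 -232.96174248] [ 498.83901102 -244.79588777]
250 [ 499.36326432 -254.31261294] [ 499.40275214 -271.34671091]
280 [ 499.77314581 -273.61702513] [ 499.91245927 -295.35266584]
180 313 320 [33, 33, 40, 106, 155, 157, 156, 143, 35, 34, 31, 37]
200 312 320 [94, 95, 94, 117, 154, 157, 157, 146, 50, 85, 95, 92]
215 312 320 [96, 95, 97, 124, 136, 137, 138, 130, 45, 51, 90, 86]
230 311 321 [93, 97, 103, 152, 154, 153, 155, 146, 73, 96, 93, 95]
245 311 321 [91, 95, 98, 154, 154, 155, 153, 151, 82, 94, 93, 90]
260 310 322 [53, 93, 111, 252, 255, 255, 255, 255, 119, 85, 92, 87]
275 311 326 [88, 108, 103, 238, 255, 255, 255, 253, 148, 113, 111, 96]
shift cm [-0.083 -0.018  8.765] turn [-0.06 -0.04  0.12]
```

>>> {"method": "step_arm", "body": {"increments": [[[0,0,3],[0,0,0],60],[[-0.05,-0.05,6],[0,0,0],60],[[-0.05,-0.05,8],[0,0,0],50],[[-0.05,-0.05,8.7],[0,0,0],35],[[-0.05,-0.05,8.7],[0,0,0],20],[[-0.05,-0.05,8.7],[0,0,0],0],[[-0.05,-0.05,8.7],[0,0,0],0],[[-0.05,-0.05,8.7],[0,0,0],0]], "squeeze": 60}}

```text
time_s: 2.15
eef_pos: [499.3, -259.0, 104.3]
ee_rot: [0.001, 0.701, 0.713, -0.0]
force: [-0.7, -0.9, 6.0]
grip_width: 0.056
grip_force: 61.4
```

>>> {"method": "step_arm", "body": {"increments": [[[0,0,-1],[0,0,0],0],[[0,0,-3],[0,0,0],0],[[0,0,-6],[0,0,0],0],[[0,0,-11],[0,0,0],0],[[0,0,-16],[0,0,0],0],[[0,0,-21],[0,0,0],0],[[0,0,-21],[0,0,0],0],[[0,0,-21],[0,0,0],0]]}}

```text
time_s: 3.15
eef_pos: [498.6, -258.2, 312.3]
ee_rot: [-0.001, 0.701, 0.713, -0.0]
force: [-0.1, -0.0, -1.9]
grip_width: 0.056
grip_force: 60.4
```

Run:
```python
from h import *
from rig import ctrl
import cv2
a=ctrl.capture('side');b=ctrl.capture('scene')
pickle.dump((a,b),open('l.pkl','wb'))
s=ctrl.sense();p=s['eef_pos'];print(p,s['force'],s['grip_width'])
u=[proj(a,p-[0,0,60]),proj(b,p-[0,0,60])];print(u)
f=[]
for c,q in((a,u[0]),(b,u[1])):
    x,y=np.clip((q-[66,75]).astype(int),0,[507,330]);f.append(cv2.resize(c['img'][y:y+150,x:x+133,::-1],None,fx=3,fy=3,interpolation=cv2.INTER_CUBIC));print(x,y)
cv2.imwrite('pics/l.png',cv2.hconcat(f))
delta(s,[538.5,219.5,310],-13.2)
```

```text
[ 498.57904046 -258.2433457   311.76821545] [-0.32843992 -0.62955107 -2.2295909 ] 0.05292921086947307
[array([310.40410231, 256.03196318]), array([234.3413066 , 270.32885335])]
244 181
168 195
shift cm [47.694  4.856  0.262] turn [-0.15 -0.1  14.24]
```

View pics/l.png

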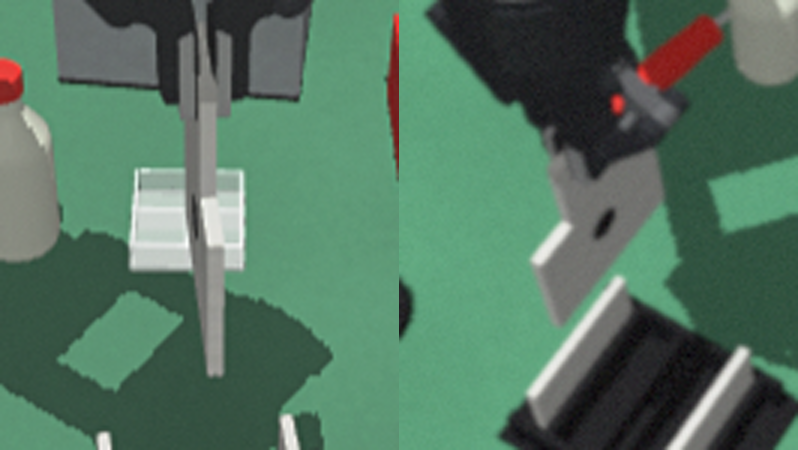

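Carrier is held upright and clear of the rack, at about (205,240) in the left (side) crop and (600,230) in the right (scene) crop. Both blanks are still in place. Next I'll move to above the box.

>>> {"method": "step_arm", "body": {"increments": [[[4,0.4,0],[0,0,1.5],0],[[10,1,0],[0,0,3],0],[[16,1.6,0],[0,0,5],0],[[22,2.2,0],[0,0,7],0],[[28,2.9,0],[0,0,9],0],[[34,3.5,0],[0,0,11],0],[[40,4.1,0],[0,0,13],0],[[44,4.5,0],[0,0,14.2],0]]}}

```text
time_s: 4.25
eef_pos: [535.4, 184.7, 312.0]
ee_rot: [-0.001, 0.783, 0.622, -0.001]
force: [-0.4, -0.9, -1.3]
grip_width: 0.051
grip_force: 60.3
```

>>> {"method": "step_arm", "body": {"increments": [[[2.5,0.1,0],[0,0,0],0],[[3.5,0.1,0],[0,0,0],0],[[3.5,0.1,0],[0,0,0],0],[[3.5,0.1,0],[0,0,0],0]]}}

```text
time_s: 4.75
eef_pos: [544.9, 215.0, 313.1]
ee_rot: [-0.0, 0.784, 0.621, -0.0]
force: [-0.4, -0.5, -1.5]
grip_width: 0.054
grip_force: 60.3
```

Run:
```python
from h import *
from rig import ctrl
import cv2
s=ctrl.sense();p=s['eef_pos'];print(p,s['force'],s['time_s'],'yaw',np.degrees(np.arctan2(*R.from_quat(s['ee_rot'],scalar_first=True).as_matrix()[[1,0],1])))
a=ctrl.capture('side');w=ctrl.capture('wrist');pickle.dump((a,w,p),open('b.pkl','wb'))
x,y=245,25
f=[cv2.resize(a['img'][y:y+150,x:x+133,::-1],None,fx=3,fy=3,interpolation=cv2.INTER_CUBIC),cv2.resize(w['img'][0:400,120:520,::-1],(400,450))[:,:399]]
cv2.imwrite('pics/b.png',cv2.hconcat(f))
delta(s,[538.5,219.5,300],-13.2)
```

```text
[544.91382449 215.0469443  313.14865033] [-0.35744478 -0.48437527 -1.54609922] 4.75 yaw -13.226115071177844
shift cm [ 0.287 -0.726  1.315] turn [-0.02  0.02 -0.03]
```

View pics/b.png

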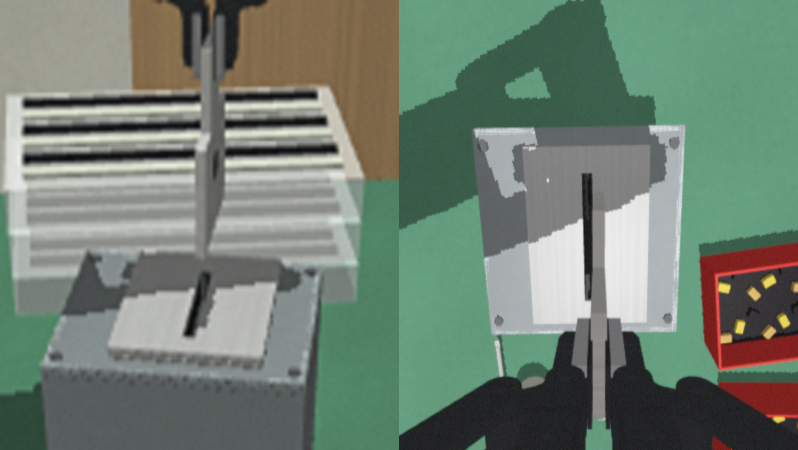

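The wrist view (right half) shows the slot as a dark line at about column 587, rows 175–300 of the crop. The carrier hangs just right of it, about 7 mm off, as planned. I'll measure the slot from this view.

Run:
```python
from h import *
import cv2
a,w,p=pickle.load(open('b.pkl','rb'))
np.set_printoptions(precision=2,suppress=True)
g=w['img'].max(2).astype(np.uint8)
m=np.zeros_like(g);m[145:285,295:320]=(g[145:285,295:320]<60)
n,l,st,_=cv2.connectedComponentsWithStats(m);print(st[1:])
for v in range(150,290,10): print(v,[int(x) for x in g[v,300:332]])
L=[];
for v in range(162,262,5):
    i=np.where(m[v])[0]
    if len(i)>3: L.append(cast(w,(i.mean()+.0,v),160)); 
L=np.array(L);d=np.polyfit(L[:,1],L[:,0],1);print('dir',90-np.degrees(np.arctan(d[0])),L[0],L[-1])
# offset of slot line from TCP, along tool y
y=np.radians(-13.2);Y=np.array([np.cos(y),np.sin(y)])
print('line offset along toolY from TCP',((L-p[:2])@Y))
X=np.array([-Y[1],Y[0]])
for z in(160,):
    print('ends along',(cast(w,(308,155.5),z)-p[:2])@X,(cast(w,(308,266.5),z)-p[:2])@X)
```

```text
[[303 154  10 112 779]]
150 [132, 135, 133, 134, 132, 131, 130, 129, 131, 133, 135, 132, 132, 131, 132, 129, 132, 132, 129, 129, 129, 133, 132, 134, 130, 131, 130, 132, 134, 134, 132, 129]
160 [130, 131, 119, 51, 31, 30, 48, 51, 42, 27, 27, 20, 51, 92, 127, 129, 129, 131, 130, 128, 128, 133, 132, 130, 131, 131, 128, 130, 133, 130, 132, 130]
170 [131, 131, 120, 56, 30, 29, 38, 43, 46, 30, 30, 27, 42, 90, 126, 127, 126, 123, 125, 123, 123, 125, 123, 126, 128, 132, 130, 131, 130, 130, 130, 131]
180 [130, 127, 120, 76, 33, 40, 47, 47, 53, 30, 14, 27, 33, 71, 118, 122, 122, 119, 118, 119, 117, 118, 121, 120, 123, 125, 127, 132, 130, 130, 133, 128]
190 [130, 130, 127, 96, 38, 31, 38, 48, 43, 47, 28, 35, 57, 100, 136, 139, 138, 139, 139, 139, 133, 141, 139, 139, 138, 164, 216, 232, 235, 234, 234, 233]
200 [231, 233, 232, 219, 107, 32, 36, 29, 34, 27, 32, 36, 55, 98, 135, 138, 139, 141, 138, 139, 140, 137, 138, 139, 140, 164, 216, 233, 234, 236, 236, 234]
210 [232, 233, 233, 223, 134, 47, 35, 28, 37, 30, 29, 32, 39, 83, 134, 141, 140, 139, 139, 139, 140, 140, 142, 141, 142, 167, 214, 233, 23
[... 673 characters left out ...]
, 167, 86, 84, 80, 54, 33, 43, 83, 118, 120, 120, 122, 119, 119, 121, 121, 122, 120, 122, 122, 125, 150, 208, 229, 231, 232, 233]
270 [229, 228, 226, 225, 224, 218, 227, 228, 227, 226, 226, 215, 142, 123, 119, 122, 120, 121, 121, 122, 122, 121, 121, 121, 120, 124, 127, 165, 224, 230, 230, 230]
280 [226, 227, 224, 224, 223, 224, 224, 227, 227, 224, 218, 184, 144, 137, 137, 138, 138, 138, 141, 140, 137, 138, 139, 139, 136, 136, 140, 158, 209, 226, 227, 228]
dir 77.36725137615062 [546.12 261.  ] [531.44 195.7 ]
line offset along toolY from TCP [-9.32 -8.96 -9.4  -9.04 -9.07 -9.11 -9.15 -8.78 -8.82 -8.86 -8.89 -8.93
 -8.55 -8.59 -8.63 -8.67 -8.7 ]
ends along 50.09022215926578 -44.200649889284826
```

Run:
```python
from h import *
a,w,p=pickle.load(open('b.pkl','rb'))
np.set_printoptions(precision=2,suppress=True)
y=np.radians(-13.2);Y=np.array([np.cos(y),np.sin(y),0]);X=np.array([-Y[1],Y[0],0])
g=w['img'].max(2).astype(float)
L=[]
for v in range(160,262,5):
    r=g[v,298:310]; h=(r[0]+30)/2; i=np.where(r<h)[0][0]; u=298+i-1+(r[i-1]-h)/(r[i-1]-r[i]); L.append(cast(w,(u,v),160))
L=np.array(L)-p[:2]; k=np.polyfit(L@X[:2],L@Y[:2],1); print('left edge: slope deg',np.degrees(np.arctan(k[0])),'offset at X=3:',np.polyval(k,3),'-> centre',np.polyval(k,3)+4.25)
for b in (-95,-98,-101):
  for s in (-3,3): print(b,s,'bottom far',proj(w,p+45*X+s*Y+[0,0,b]),'shoulder far',proj(w,p+45*X+s*Y+[0,0,b+70]),'tab far top',proj(w,p+20*X+s*Y+[0,0,b+110]))
```

```text
left edge: slope deg -0.9520185658910135 offset at X=3: -12.56652141609714 -> centre -8.31652141609714
-95 -3 bottom far [314.5  170.36] shoulder far [312.55 187.78] tab far top [311.04 271.32]
-95 3 bottom far [323.81 170.36] shoulder far [325.59 187.77] tab far top [327.05 271.31]
-98 -3 bottom far [314.56 169.84] shoulder far [312.67 186.75] tab far top [311.21 268.34]
-98 3 bottom far [323.75 169.83] shoulder far [325.48 186.74] tab far top [326.89 268.33]
-101 -3 bottom far [314.61 169.32] shoulder far [312.78 185.76] tab far top [311.37 265.48]
-101 3 bottom far [323.7  169.32] shoulder far [325.38 185.75] tab far top [326.74 265.47]
```

>>> {"method": "step_arm", "body": {"increments": [[[0.3,-0.82,2],[0,0,-0.5],0],[[0.3,-0.82,4],[0,0,-0.5],0],[[0.3,-0.82,4.8],[0,0,-0.5],0],[[0.3,-0.82,4.8],[0,0,-0.5],0],[[0.3,-0.82,4.8],[0,0,-0.5],0]]}}

```text
time_s: 5.48
eef_pos: [537.9, 220.7, 266.2]
ee_rot: [0.0, 0.781, 0.625, 0.001]
force: [-0.7, 0.8, -1.6]
grip_width: 0.057
grip_force: 60.3
```

>>> {"method": "step_arm", "body": {"increments": [[[0,0,0.2],[0,0,0],0],[[0,0,0.4],[0,0,0],0],[[0,0,0.6],[0,0,0],0],[[0,0,0.8],[0,0,0],0],[[0,0,0.9],[0,0,0],0]]}}

```text
time_s: 6.1
eef_pos: [537.6, 220.8, 256.1]
ee_rot: [-0.0, 0.781, 0.625, -0.0]
force: [-0.2, -0.5, -0.3]
grip_width: 0.055
grip_force: 60.3
```

>>> {"method": "step_arm", "body": {"increments": [[[0,0,0.1],[0,0,0],0],[[0,0,0.2],[0,0,0],0],[[0,0,0.3],[0,0,0],0],[[0,0,0.4],[0,0,0],0]]}}

```text
time_s: 6.6
eef_pos: [537.6, 220.8, 252.2]
ee_rot: [-0.0, 0.781, 0.625, -0.0]
force: [-1.5, -0.2, -0.7]
grip_width: 0.055
grip_force: 60.4
```

>>> {"method": "step_arm", "body": {"increments": [[[0,0,0.1],[0,0,0],0],[[0,0,0.2],[0,0,0],0],[[0,0,0.3],[0,0,0],0],[[0,0,0.4],[0,0,0],0]]}}

```text
time_s: 7.1
eef_pos: [537.4, 221.0, 248.6]
ee_rot: [-0.0, 0.781, 0.625, 0.0]
force: [-3.9, 1.4, 3.2]
grip_width: 0.054
grip_force: 61.1
```

>>> {"method": "step_arm", "body": {"increments": [[[0,0,0.1],[0,0,0],0],[[0,0,0.2],[0,0,0],0],[[0,0,0.3],[0,0,0],0],[[0,0,0.3],[0,0,0],0]]}}

```text
time_s: 7.6
eef_pos: [537.5, 220.9, 245.2]
ee_rot: [-0.0, 0.781, 0.625, -0.0]
force: [-4.3, 1.5, 3.4]
grip_width: 0.053
grip_force: 61.3
```

>>> {"method": "step_arm", "body": {"increments": [[[0,0,0.1],[0,0,0],0],[[0,0,0.2],[0,0,0],0],[[0,0,0.3],[0,0,0],0],[[0,0,0.4],[0,0,0],0],[[0,0,0.5],[0,0,0],0],[[0,0,0.6],[0,0,0],0]]}}

```text
time_s: 8.35
eef_pos: [537.6, 220.8, 239.2]
ee_rot: [-0.0, 0.781, 0.625, -0.0]
force: [-5.2, 1.6, 2.4]
grip_width: 0.056
grip_force: 61.3
```

>>> {"method": "step_arm", "body": {"increments": [[[0,0,0.2],[0,0,0],0],[[0,0,0.4],[0,0,0],0],[[0,0,0.6],[0,0,0],0],[[0,0,0.8],[0,0,0],0],[[0,0,1.0],[0,0,0],0],[[0,0,1.2],[0,0,0],0],[[0,0,1.4],[0,0,0],0],[[0,0,1.6],[0,0,0],0]]}}

```text
time_s: 9.35
eef_pos: [537.5, 220.9, 223.1]
ee_rot: [-0.0, 0.781, 0.625, -0.0]
force: [-5.3, 0.7, 2.4]
grip_width: 0.055
grip_force: 61.2
```

>>> {"method": "step_arm", "body": {"increments": [[[0,0,0.3],[0,0,0],0],[[0,0,0.6],[0,0,0],0],[[0,0,0.9],[0,0,0],0],[[0,0,1.2],[0,0,0],0],[[0,0,1.5],[0,0,0],0],[[0,0,1.8],[0,0,0],0],[[0,0,2.1],[0,0,0],0],[[0,0,2.4],[0,0,0],0]]}}

```text
time_s: 10.35
eef_pos: [537.2, 220.9, 198.8]
ee_rot: [-0.0, 0.781, 0.625, -0.001]
force: [-7.0, 0.7, 2.2]
grip_width: 0.054
grip_force: 61.1
```

>>> {"method": "step_arm", "body": {"increments": [[[0,0,0.3],[0,0,0],0],[[0,0,0.6],[0,0,0],0],[[0,0,0.9],[0,0,0],0],[[0,0,1.2],[0,0,0],0],[[0,0,1.5],[0,0,0],0],[[0,0,1.7],[0,0,0],0],[[0,0,1.9],[0,0,0],0]]}}

```text
time_s: 11.22
eef_pos: [537.0, 220.9, 179.8]
ee_rot: [-0.0, 0.781, 0.625, -0.001]
force: [-7.3, 1.6, 2.0]
grip_width: 0.054
grip_force: 61.0
```

>>> {"method": "step_arm", "body": {"increments": [[[0,0,0.2],[0,0,0],0],[[0,0,0.4],[0,0,0],0],[[0,0,0.6],[0,0,0],0],[[0,0,0.8],[0,0,0],0],[[0,0,1.0],[0,0,0],0],[[0,0,1.2],[0,0,0],0],[[0,0,1.3],[0,0,0],0],[[0,0,1.3],[0,0,0],0]]}}

```text
time_s: 12.22
eef_pos: [538.0, 220.7, 167.4]
ee_rot: [0.0, 0.781, 0.625, 0.0]
force: [-0.2, -0.1, -2.2]
grip_width: 0.056
grip_force: 60.3
```

>>> {"method": "step_arm", "body": {"increments": [[[0,0,0.2],[0,0,0],0],[[0,0,0.2],[0,0,0],0],[[0,0,0.2],[0,0,0],40],[[0,0,0.2],[0,0,0],40],[[0,0,0.2],[0,0,0],40],[[0,0,-1],[0,0,0],40],[[0,0,-5],[0,0,0],40],[[0,0,-10],[0,0,0],40]]}}

```text
time_s: 13.22
eef_pos: [537.3, 220.7, 268.8]
ee_rot: [-0.0, 0.781, 0.625, -0.0]
force: [-0.1, 1.2, 0.2]
grip_width: 0.402
grip_force: 0.0
```

>>> {"method": "step_arm", "body": {"increments": [[[0,0,-4],[0,0,0],40],[[0,0,-6],[0,0,0],40],[[0,0,-6],[0,0,0],40],[[0,0,-6],[0,0,0],40]]}}

```text
time_s: 13.72
eef_pos: [537.3, 220.8, 326.4]
ee_rot: [-0.0, 0.781, 0.625, -0.001]
force: [-0.1, 0.5, -0.1]
grip_width: 0.401
grip_force: 0.0
```

Run:
```python
from rig import ctrl
import cv2
a=ctrl.capture('scene');b=ctrl.capture('side')
print(ctrl.sense()['force'],ctrl.sense()['time_s'])
cv2.imwrite('pics/e.png',cv2.hconcat([cv2.resize(a['img'][60:390,190:480,::-1],(400,455)),cv2.resize(b['img'][60:440,200:500,::-1],(400,455))]))
```

```text
[-0.95417159 -0.48044543 -0.37721218] 13.825
```

View pics/e.png

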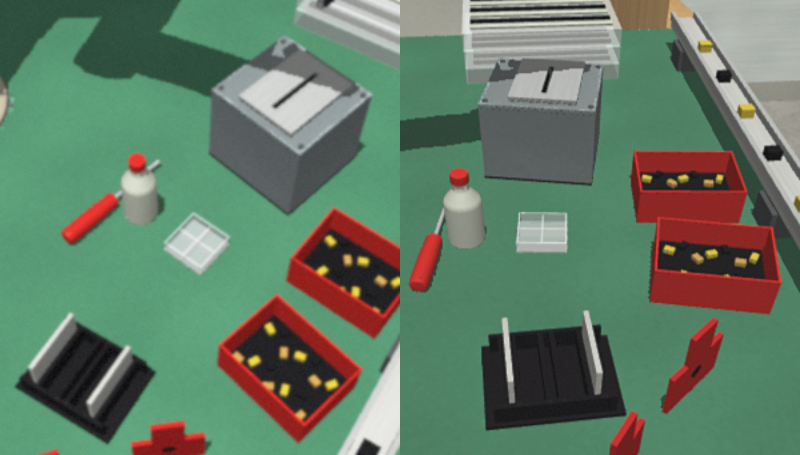

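The slot is empty, at about (295,92) in the left half and (548,78) in the right. The carrier has dropped inside, and both blanks and all the other items are where they were. I'll wait briefly for it to settle, then hand in.

>>> {"method": "step_arm", "body": {"increments": [[[0,0,0],[0,0,0],40],[[0,0,0],[0,0,0],40],[[0,0,0],[0,0,0],40],[[0,0,0],[0,0,0],40],[[0,0,0],[0,0,0],40],[[0,0,0],[0,0,0],40],[[0,0,0],[0,0,0],40],[[0,0,0],[0,0,0],40]]}}

```text
time_s: 14.82
eef_pos: [537.6, 220.8, 327.3]
ee_rot: [-0.0, 0.781, 0.625, -0.0]
force: [-0.2, 0.1, -1.4]
grip_width: 0.397
grip_force: 0.0
```

```bash
python3 -c "
from rig import ctrl
print(ctrl.finish_job())"
```

```text
the job is handed in; nothing more can be done
None
```

The carrier went upright, tab last, through the slot and dropped into the reject box; no force reading passed about 8 N during insertion, the last pictures showed nothing else moved, and I handed the job in at about 15 s without seeing the verdict.

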